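Turn the wet toothbrush over into the tool cup

TASK

The finds-cleaning toothbrush has been left standing bristles-down in the low white rinse pot, which bends the bristles. Take it out, turn it end for end (lay it down on the worktop and take hold again as needed) and stand it in the tall metal tool cup, handle down to the bottom of the cup and bristles up, and let go. Do not knock over or push away the two glass vials or the dropper bottle that stand just behind the pot and cup.

Things in the scene. Friction and masses are not known exactly. Their poses are not given: they have to be found in the camera images.
- toothbrush: Loose toothbrush, 195 mm long, to the fingers about 15 mm wide and thick (17 at the head, handle tapering to 8 at its end), 30 g. Its y axis runs along it, bristle head (y = -97 mm) to handle end (+97 mm). Origin at mid-length on its back; bristles point to +z, mid-thickness is z = 7.5 mm. It starts head down in the rinse pot, leaning a little.
- toothbrush_mid (a point): The toothbrush's middle: mid-length, mid-thickness.
- toothbrush_head (a point): The bristle end of the toothbrush (centre of its end, 97 mm from the middle).
- toothbrush_tail (a point): The handle's end of the toothbrush (97.5 mm from the middle).
- rinse_pot: Low round white ceramic pot, fixed: outside 36 mm across with a 72 mm wide, 7 mm high foot; bore 28 mm, inner floor 7 mm and rim 62 mm above the worktop. Origin at the centre of its underside, z up.
- tool_cup: Tall round aluminium cup, fixed: outside 40 mm across, on a 66 mm square foot plate 6 mm thick; bore 34 mm, inner floor 8 mm and rim 92 mm above the worktop. Origin at the centre of its underside, z up.
- tool_cup_floor (a point): Centre of the tool cup's inner floor, 8 mm above the worktop; its z axis points up.
- tool_cup_rim (a point): Centre of the tool cup's mouth, 92 mm above the worktop.
- vial_large: Bystander: glass sample vial with screw cap, 29 mm across and 72 mm high, standing loose. Origin at the centre of its underside, z up.
- vial_small: Bystander: smaller glass sample vial, 20 mm across and 48 mm high, standing loose. Origin at the centre of its underside, z up.
- dropper: Bystander: small brown dropper bottle, 34 mm across and 102 mm high, standing loose. Origin at the centre of its underside, z up.
- ring_magnifier: Fixed obstacle: ring magnifier lamp whose arm comes in from the right. Its flat round head is 156 mm across and hangs from 189 to 211 mm above the worktop, centred 42 mm in +x and 390 mm in +y from this origin; the arm joins it from -y at the same height. Not part of the job; keep the gripper clear of it.
Not all that is in view belongs to the job. What is shaped like the toothbrush but pink or yellow is not meant.

How it is judged:
By the outcome, as a careful person would: the job done as asked, in the order asked, and still so for the second after the job is handed in, with the robot touching nothing.
It also fails if it takes over 58 s, if anything falls off the work surface, if the arm or the gripper's body presses on something with over 40 N, if the wrist force passes 120 N, or if a joint passes its speed limit or range.

ROBOT

A 7-joint arm with a two-finger parallel gripper is mounted at the origin on a cart in front of the work surface, level with it; the furniture and walls round the work are solid. World frame = base frame: x ahead of the robot, y to its left, z up, the work surface at z = 0. Lengths are in m, angles in rad, forces in N, time in s.
With the tool pointing down it reaches from about 0.35 to 0.9 m from the base axis. Payload 19.9 kg.
Tool frame: the origin (TCP) lies on the mounting face of the last link; the fingertips stand 173 mm ahead of it and the grasp point (between the pads) lies 155 mm ahead of it; z points along the fingers, y is the line along which they close (so a half turn about z gives the same grasp; the last joint's range is limited). The gripper opens to 85 mm and grips with 20 to 120 N. Pads are 22 mm wide; open, the fingers measure 114 mm over their backs; the gripper's body (76 mm by 85 mm) begins 54 mm behind the grasp point. The pads swing forward as they close: fully open they stand 13 mm farther back than shut.
Start: joints at [1.107, 0.417, -0.01, 1.614, 0.005, 1.111, -0.053], TCP at [0.256, -0.57, 0.405] pointing down, gripper open.
Joint ranges: [-2.81, 2.81], [-0.39, 2.02], [-1.27, 1.25], [0.06, 2.57], [-1.19, 4.33], [0.19, 2], [-2.82, 2.82]. Speed limits (rad/s): [1.89, 1.89, 2.39, 2.39, 3.01, 3.01, 3.01].

INTERFACE

Orientations are given as [roll, pitch, yaw] about the fixed x, y, z axes, in that order (R = Rz(yaw) Ry(pitch) Rx(roll)).
In Python, from bench import bot gives the robot as it stands.
- The arm moves only by the shell command python3 -m creep 'ROWS' [OPENING] [FORCE]. ROWS is JSON, a list of rows, each a list of 2 entries, a list of its own where there are three numbers: the shift along the tool's x, y, z scaled (see below), then the turn about the tool's z scaled (see below). In form: [[[tx, ty, tz], yaw], ...]. A call has 1 to 12 rows; each row is the pose to reach, as a shift and turn from the pose commanded when the call began, along the tool's axes at that moment, turning the shorter way round; what a row does not reach only later rows make up. The controller multiplies each number of a shift by 200 mm and each number of a turn by pi rad. A row lasts 1/8 s, in which the tool goes at most 62.5 mm and 10.7 degrees, less where a joint would pass 70% of its speed; a pose out of reach is approached as far as the arm can. A call with a number of a shift or a turn outside -1 to 1 is refused whole. A call with a gripper value outside its range is refused whole. OPENING is the closure, from 0 (fully open) to 1 (shut), set as the call begins (- or left out, the last holds). The fingers move at their own pace and stop on an object; FORCE is the grip in N (left out, the last holds). Time passes only in rows, so rows that repeat a pose let the fingers close. It gives the time, the measured TCP pose, the force, the opening and the grip force at its end, in the units of the state.
- bot.read_state(): the state, without advancing time (a new reading comes with each control period).
- bot.capture(name): name is "side" or "top"; returns (picture, depth): 384x512x3 uint8, blue, green, red; 384x512 float32, m along the optical axis (not along the pixel's ray), 0 where there is no reading.
- bot.camera_model(name): a dict with "mtx" (3x3 intrinsics, pixels), "R" (3x3) and "t" (3): a world point X has camera coordinates R X + t. Camera axes: x right, y down, z forward; pixel columns grow to the right and rows downward; lengths in m; the calibration is good to about 2 mm. A picture is of the moment at which its call begins. camera_model takes no time and is no camera call.
- bot.sign_off(): hands the job in; it is judged then, once.
The state is a dict: "t": time; "joint_positions": joint angles; "joint_vel": joint speeds; "tau": joint torques, N m; "ee_pos": TCP position; "tool_rot": TCP orientation; "ft_force": force on the tool from outside, world axes, zero at the start; "torque": the same for the moment, N m; "width": finger opening in m; "grip_force": force on a finger pad.
Only numpy, scipy, OpenCV 4.12 (cv2) and the standard library are available. Lean on these libraries where they do the work, as an engineer would, in place of code of your own. Each camera call takes 0.05 s, during which the arm holds its last target. There are 200 camera calls.

## Working session

There is one attempt and no reset: what is moved stays moved. The work goes in short steps, Python scripts to look and compute and a shell command to move; the robot and the scene stay as the last step left them, time stands still between calls to the robot, and variables do not carry over. Pictures are saved under pics/ and viewed, at most 10 in all, crops included, and the job is handed in when it is done.

```bash
mkdir -p pics; ls
python3 - <<'E'
from bench import bot
import cv2,numpy as np
s=bot.read_state()
for k in('t','ee_pos','tool_rot','width'):print(k,s[k])
for n in('side','top'):
    im,d=bot.capture(n);cv2.imwrite(f'pics/{n}0.png',im);np.save(f'pics/{n}0.npy',d)
    print(n,bot.camera_model(n))
E
```

```text
pics
t 0.0
ee_pos [ 0.25583434 -0.57008399  0.40403603]
tool_rot [-3.14029153e+00  8.01902648e-05  4.21852107e-01]
width 0.08526454565455782
side {'mtx': array([[367.21168731,   0.        , 250.06220255],
       [  0.        , 367.21168731, 192.57026472],
       [  0.        ,   0.        ,   1.        ]]), 'R': array([[-0.9963291 , -0.08284705, -0.02155648],
       [-0.03444168,  0.61846819, -0.78505469],
       [ 0.07837146, -0.7814304 , -0.61905125]]), 't': array([0.57204308, 0.10440437, 1.30256027])}
top {'mtx': array([[379.47862555,   0.        , 255.68265926],
       [  0.        , 379.47862555, 194.70528979],
       [  0.        ,   0.        ,   1.        ]]), 'R': array([[ 0.06774549, -0.99769178, -0.0046543 ],
       [-0.95949122, -0.06387148, -0.27440305],
       [ 0.27347239,  0.02305533, -0.96160351]]), 't': array([-0.02414231,  0.58646815,  1.43551949])}
```

View pics/side0.png

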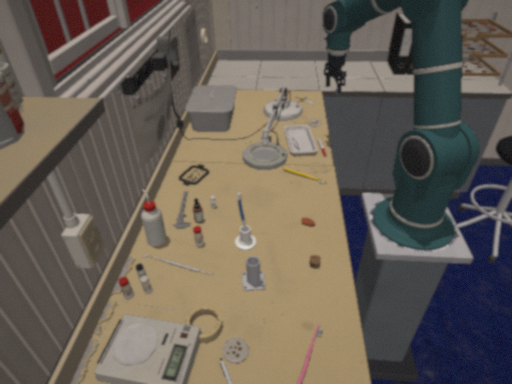

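View pics/top0.png

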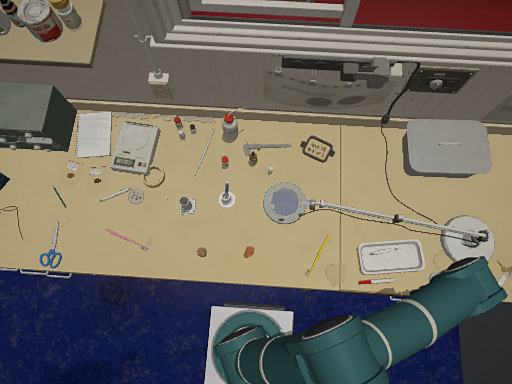

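Side view: the blue brush runs from (240,195) down into the white pot at (246,240), and the metal cup is at (254,272). The vials and dropper are at (199,236), (213,201) and (198,211), and the magnifier head is at (265,155).

Things that could be taken for the brush:
- Blue brush in the pot: side (241,212), top (227,190). This is the one I choose.
- Pink brush: side (310,355), top (127,238).
- Yellow brush: side (300,173), top (318,255).
- White rods: side (180,265) and (225,370).

Next I'll check the choice in one close crop.

```bash
cat > h.py <<'E'
import numpy as np,cv2
from bench import bot
def deproj(n,u,v,z):
    c=bot.camera_model(n);p=np.linalg.inv(c['mtx'])@[u,v,1]*z
    return c['R'].T@(p-c['t'])
def proj(n,X):
    c=bot.camera_model(n);p=c['mtx']@(c['R']@np.array(X)+c['t']);return p[:2]/p[2]
def tri(us,ut):
    A=[]
    for n,u in(('side',us),('top',ut)):
        c=bot.camera_model(n);P=c['mtx']@np.c_[c['R'],c['t']]
        A+=[u[0]*P[2]-P[0],u[1]*P[2]-P[1]]
    A=np.array(A);X=np.linalg.lstsq(A[:,:3],-A[:,3],rcond=None)[0]
    return X
def crop(n,im,c,h,s):
    x,y=c;return cv2.resize(im[y-h:y+h,x-h:x+h],None,fx=s,fy=s,interpolation=cv2.INTER_CUBIC)
E
python3 - <<'E'
from h import *
a=cv2.imread('pics/side0.png');b=cv2.imread('pics/top0.png')
cv2.imwrite('pics/c0.png',np.hstack([crop('s',a,(235,235),55,3.6),crop('t',b,(220,185),55,3.6)]))
for n,l in(('side',[(240,195),(240,205),(242,215),(243,222),(254,264),(246,244),(246,250),(254,285)]),('top',[(227,183),(227,190),(227,205),(186,204),(190,210)])):
    d=np.load(f'pics/{n}0.npy')
    for u,v in l: print(n,u,v,deproj(n,u,v,d[v,u]).round(3))
E
```

```text
side 240 195 [0.591 0.125 0.196]
side 240 205 [0.591 0.131 0.161]
side 242 215 [0.586 0.136 0.123]
side 243 222 [0.584 0.135 0.093]
side 254 264 [0.538 0.279 0.059]
side 246 244 [0.574 0.155 0.013]
side 246 250 [ 0.574  0.169 -0.001]
side 254 285 [0.536 0.316 0.008]
top 227 183 [0.594 0.123 0.191]
top 227 190 [0.588 0.128 0.119]
top 227 205 [ 0.558  0.134 -0.002]
top 186 204 [0.528 0.287 0.09 ]
top 190 210 [0.524 0.285 0.006]
```

View pics/c0.png

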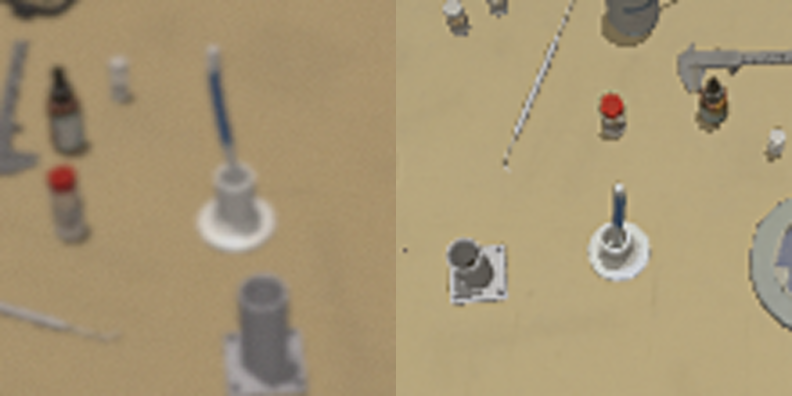

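The crop shows the blue-handled brush leaning in the white pot (head down), tail at side ~(239,194), top ~(227,182). Choice confirmed; now triangulating.

Run:
```python
from h import *
for n,s,t in(('tail',(239.2,194),(226.7,181.9)),('potrim',(245.3,229.4),(225.3,196.7)),('cuprim',(253.3,261.1),(183.9,200.6)),('potfoot',(245.6,241.7),(226.7,199.4))):
    X=tri(s,t);print(n,X.round(4),proj('side',X).round(1),proj('top',X).round(1))
# depth-based: cloud of points
for n in('side','top'):
    im=cv2.imread(f'pics/{n}0.png');d=np.load(f'pics/{n}0.npy')
    v,u=np.mgrid[:384,:512];c=bot.camera_model(n)
    P=(np.linalg.inv(c['mtx'])@np.stack([u.ravel(),v.ravel(),np.ones(u.size)])*d.ravel()).T
    X=(P-c['t'])@c['R'];ok=d.ravel()>0
    X=X[ok];np.save(f'pics/{n}X.npy',X)
    m=(abs(X[:,0]-.585)<.06)&(abs(X[:,1]-.13)<.06)
    for lo in np.arange(.07,.21,.02):
        k=m&(X[:,2]>lo)&(X[:,2]<lo+.02);print(n,lo.round(2),k.sum(),X[k].mean(0).round(4) if k.any() else '')
    for nm,cx,cy,z in(('cup',.535,.285,.092),('pot',.575,.13,.062)):
        k=(abs(X[:,0]-cx)<.05)&(abs(X[:,1]-cy)<.05)&(abs(X[:,2]-z)<.008);Y=X[k]
        if k.any():print(n,nm,k.sum(),Y.mean(0).round(4),Y.min(0).round(3),Y.max(0).round(3))
    k=(X[:,0]>.4)&(X[:,0]<.9)&(X[:,1]>-.3)&(X[:,1]<.4)&(X[:,2]>.03)&(X[:,2]<.3)
    H,L=np.unique((X[k][:,:2]/.03).round(),axis=0,return_counts=True)
    print([(round(a[0]*.03,2),round(a[1]*.03,2),int(q)) for a,q in zip(H,L) if q>5])
```

```text
tail [0.5944 0.1233 0.199 ] [238.8 193.9] [226.6 182.2]
potrim [0.5764 0.1378 0.0625] [245.5 229.5] [225.3 196.6]
cuprim [0.5394 0.2968 0.0927] [252.9 261. ] [183.8 200.9]
potfoot [0.5789 0.1372 0.0052] [245.3 241.6] [226.6 199.7]
side 0.07 11 [0.5798 0.1345 0.0816]
side 0.09 17 [0.5831 0.1334 0.1003]
side 0.11 21 [0.5859 0.131  0.1203]
side 0.13 17 [0.589  0.1298 0.1414]
side 0.15 18 [0.5917 0.1277 0.1603]
side 0.17 19 [0.593  0.1268 0.1798]
side 0.19 13 [0.5935 0.1257 0.1976]
side cup 88 [0.5391 0.2989 0.0912] [0.521 0.277 0.085] [0.557 0.318 0.097]
side pot 69 [0.5776 0.1378 0.0612] [0.561 0.117 0.054] [0.595 0.155 0.069]
[(np.float64(0.45), np.float64(-0.12), 16), (np.float64(0.45), np.float64(-0.09), 23), (np.float64(0.45), np.float64(-0.06), 31), (np.float64(0.48), np.float64(-0.18), 11), (np.float64(0.48), np.float64(-0.15), 37), (np.float64(0.48), np.float64(-0.12), 42), (np.float64(0.48), np.float64(-0.09), 39), (np.float64(0.48), np.float64(-0.06), 43), (np.float64(0.48), np.float64(-0.03), 53), (np.float64(0.51), np.float64(-0.3), 7), (np.float64(0.51), np.float64(-0.27), 
[... 4841 characters left out ...]
float64(0.72), np.float64(0.15), 32), (np.float64(0.75), np.float64(0.03), 44), (np.float64(0.75), np.float64(0.06), 23), (np.float64(0.75), np.float64(0.15), 18), (np.float64(0.84), np.float64(0.15), 48), (np.float64(0.84), np.float64(0.36), 28), (np.float64(0.87), np.float64(0.12), 95), (np.float64(0.87), np.float64(0.15), 102), (np.float64(0.87), np.float64(0.18), 29), (np.float64(0.87), np.float64(0.3), 20), (np.float64(0.87), np.float64(0.33), 8), (np.float64(0.87), np.float64(0.36), 7), (np.float64(0.9), np.float64(0.12), 19), (np.float64(0.9), np.float64(0.15), 18), (np.float64(0.9), np.float64(0.3), 6), (np.float64(0.9), np.float64(0.36), 19), (np.float64(0.9), np.float64(0.39), 18)]
```

```bash
cat >> h.py <<'E'
def go(x,y,z,yaw=None,st=None):
    """tool-axis units (x,y,z,turn) from the present pose to world TCP x,y,z,yaw"""
    from scipy.spatial.transform import Rotation as Ro
    s=st or bot.read_state();R=Ro.from_euler('xyz',s['tool_rot']).as_matrix()
    d=R.T@(np.array([x,y,z])-s['ee_pos'])/.2
    w=0 if yaw is None else -((yaw-s['tool_rot'][2]+np.pi)%(2*np.pi)-np.pi)/np.pi
    print('shift',d.round(3),'turn',round(w,3),'mm',(d*200).round(0));return d,w
E
python3 -m creep '[[[0,0,-1],0],[[0,0,-1],0],[[0,0,-1],0],[[0,0,-1],0]]' 0; python3 -c "
from h import *
go(.5925,.127,.6,-.6)"
```

```text
t: 0.6
ee_pos: [0.2557, -0.5699, 0.6089]
tool_rot: [3.136, -0.0, 0.422]
ft_force: [0.3, -0.6, -0.9]
width: 0.0851
grip_force: 0.0
shift [ 2.963 -2.49   0.031] turn 0.325 mm [ 593. -498.    6.]
```

```bash
python3 -m creep '[[[0.99,-0.83,0],0],[[0.99,-0.83,0],0],[[0.99,-0.83,0],0],[[0.99,-0.83,0],0],[[0.99,-0.83,0],0]]'; python3 -m creep '[[[0.99,-0.83,0],0],[[0.99,-0.83,0],0],[[0.99,-0.83,0],0],[[0.99,-0.83,0],0],[[0.99,-0.83,0],0]]';python3 -m creep '[[[0.99,-0.83,0],0.325],[[0.99,-0.83,0],0.325],[[0.99,-0.83,0],0.325],[[0.99,-0.83,0],0.325],[[0.99,-0.83,0],0.325],[[0.99,-0.83,0],0.325],[[0.99,-0.83,0],0.325]]'
python3 -c "
from h import *
go(.5925,.127,.42,-.6)
go(.5925,.127,.318,-.6)"
```

```text
t: 1.23
ee_pos: [0.3704, -0.334, 0.6045]
tool_rot: [-3.141, -0.0, 0.428]
ft_force: [0.2, -1.3, 1.2]
width: 0.0853
grip_force: 0.0
t: 1.85
ee_pos: [0.4824, -0.102, 0.604]
tool_rot: [-3.14, 0.0, 0.427]
ft_force: [0.2, -2.2, 0.5]
width: 0.0854
grip_force: 0.0
t: 2.72
ee_pos: [0.5945, 0.1266, 0.6036]
tool_rot: [3.14, 0.001, -0.6]
ft_force: [-0.6, 0.3, 0.5]
width: 0.0851
grip_force: 0.0
shift [-0.009  0.003  0.918] turn -0.0 mm [ -2.   1. 184.]
shift [-0.008  0.002  1.428] turn -0.0 mm [ -2.   0. 286.]
```

```bash
python3 -m creep '[[[-0.01,0,0.72],0],[[-0.01,0,0.72],0],[[-0.01,0,0.72],0],[[-0.01,0,0.72],0]]'; python3 -m creep '[[[0,0,0.71],0],[[0,0,0.71],0],[[0,0,0.71],0],[[0,0,0.71],0]]'; python3 -m creep '[[[0,0,0],0],[[0,0,0],0],[[0,0,0],0],[[0,0,0],0],[[0,0,0],0],[[0,0,0],0],[[0,0,0],0],[[0,0,0],0]]' 1 30
python3 - <<'E'
from h import *
a,_=bot.capture('side');b,_=bot.capture('top')
cv2.imwrite('pics/c1.png',np.hstack([crop('s',a,(235,215),55,3.6),crop('t',b,(220,185),55,3.6)]))
E
```

```text
t: 3.22
ee_pos: [0.5926, 0.1277, 0.4612]
tool_rot: [3.141, 0.0, -0.599]
ft_force: [0.4, -0.3, 1.5]
width: 0.0855
grip_force: 0.0
t: 3.72
ee_pos: [0.5932, 0.1286, 0.3205]
tool_rot: [-3.141, -0.001, -0.599]
ft_force: [-0.4, 0.5, 0.8]
width: 0.0849
grip_force: 0.0
t: 4.72
ee_pos: [0.5925, 0.1284, 0.319]
tool_rot: [-3.141, -0.0, -0.599]
ft_force: [-0.4, -0.9, 6.6]
width: 0.0106
grip_force: 31.2
```

View pics/c1.png

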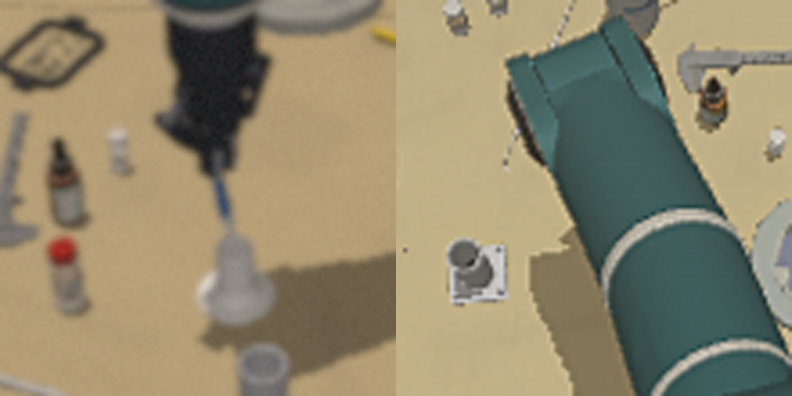

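```bash
python3 -m creep '[[[0,0,-0.6],0],[[0,0,-0.6],0],[[0,0,-0.6],0],[[0,0,-0.6],0]]'
python3 - <<'E'
from h import *
X=np.vstack([np.load('pics/sideX.npy'),np.load('pics/topX.npy')])
for x in np.arange(.36,.66,.02):
    print('%.2f'%x,' '.join('%3d'%(1000*np.max(X[k][:,2])) if (k:=(abs(X[:,0]-x)<.01)&(abs(X[:,1]-y)<.01)).any() else ' --' for y in np.arange(0,.44,.02)))
go(.46,.235,.42,-1.57)
E
```

```text
t: 5.32
ee_pos: [0.5921, 0.1284, 0.4382]
tool_rot: [3.141, 0.0, -0.599]
ft_force: [0.2, 0.1, -1.2]
width: 0.011
grip_force: 30.3
0.36   6  14  13  13   9   7   6   5   7   7  29  28  25   5   6   6   6   7   5   7   7   5
0.38   6  13  13   6   4   8   5   7   6   6   5  21   6   4   5   6   5   5  10   9   6   5
0.40   6   8   9   5   5   7   6   6   5   7   6   5   7   7   6   7   4   8   5   9   5   4
0.42   6   5   7   6   9   4   7   5   8   5   5   7   8   5   8   5   4   7   5   6   5   5
0.44   7   5   5   5   8   8   8   6   5   5   7   6   4   8   6   7   5   8   6   7   6   5
0.46   7  10   7   7   6   7   5   5   6   8   6   6   5   4   4   6   8   6   6   5   8   5
0.48   6   7   6   4   5   5   8   6   8   6   8   4   5   6   8   6   8   7   9   6   6   4
0.50   9   8   6   9   6   7   5   5   4   4   5   6   6   9  11  11  13   7   6   7   7   5
0.52   6   8   5   8   5   7   5   6   7   5   8   6   5  11  94  97  97   4   7   8   6   6
0.54  11   6   5   7   5   8   8   9   8   8   7   6   2   9  96  92  97  12   5   4   6   5
0.56  11   7   4   6   6   7  65  67  50   7   6   3   6   8  94 101  96  10   5   7   6   5
0.58   5   5   6   8  10  14 180 156  69   6   5   6   5   8  12   9   5   6  11   5   5   7
0.60   6   6   8   8   8   7 203 188  11   7   6   6   4   6   9   5   5   5   6   4   6  10
0.62   5   6   7   5   8   7  12   9   7   8   9   6   7   6   5   4   9   5   8   7   5  28
0.64   5   5   4   7  12   4   6   5   5   8   7   4   6   5   6   4   8   6   9   8   8  29
0.66   7  10   6   6   6   9   5   5   6   5   7   6   8   4   8   6   6   5   6   5  26  32
shift [-0.846 -0.068  0.091] turn 0.309 mm [-169.  -14.   18.]
```

```bash
python3 -c "
from h import *
go(.44,.26,.43,-1.57)"; python3 -m creep '[[[-1.0,0.11,0],0.309],[[-1.0,0.11,0],0.309],[[-1.0,0.11,0],0.309],[[-1.0,0.11,0],0.309],[[-1.0,0.11,0],0.309],[[-1.0,0.11,0],0.309],[[-1.0,0.11,0],0.309]]'
python3 - <<'E'
from h import *
a,_=bot.capture('side');b,_=bot.capture('top')
cv2.imwrite('pics/c2.png',np.hstack([crop('s',a,(265,240),60,3.3),crop('t',b,(195,210),60,3.3)]))
go(.44,.26,.33,-1.57)
E
```

```text
shift [-0.999 -0.115  0.041] turn 0.309 mm [-200.  -23.    8.]
t: 6.2
ee_pos: [0.4898, 0.1908, 0.3915]
tool_rot: [2.999, 0.006, -0.982]
ft_force: [0.5, 0.6, -2.4]
width: 0.0107
grip_force: 30.3
shift [-0.414 -0.029  0.309] turn 0.189 mm [-83.  -6.  62.]
```

View pics/c2.png

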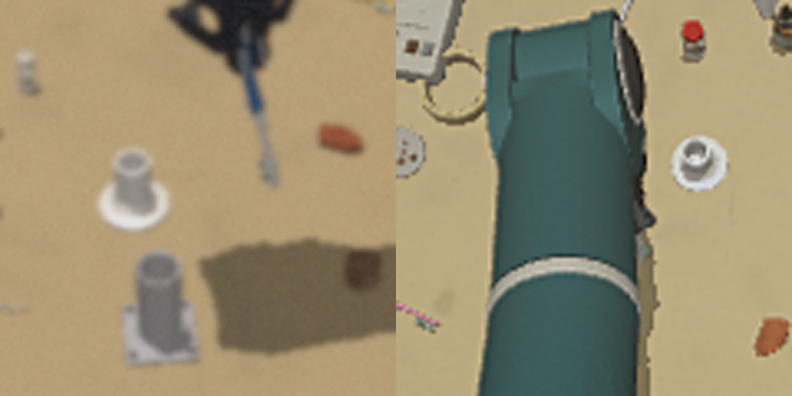

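```bash
python3 -m creep '[[[0,0,0],0],[[0,0,0],0]]'; python3 -c "
from h import *
s=bot.read_state();print(np.round(s['joint_positions'],3),np.round(s['ee_pos'],3),s['tool_rot'])"
```

```text
t: 6.55
ee_pos: [0.491, 0.1899, 0.3928]
tool_rot: [3.002, 0.008, -0.981]
ft_force: [-0.3, -0.0, -0.1]
width: 0.011
grip_force: 30.3
[-0.951  0.336  0.638  1.846 -0.183  1.168 -2.793] [0.491 0.19  0.393] [ 3.00208004  0.00751548 -0.98074708]
```

```bash
python3 -m creep '[[[0,0,-0.2],-0.3],[[0,0,-0.2],-0.3],[[0,0,-0.2],-0.3],[[0,0,-0.2],-0.3],[[0,0,-0.2],-0.3],[[0,0,-0.2],-0.3]]'; python3 -c "
from h import *
s=bot.read_state();print(np.round(s['joint_positions'],3))
go(.44,.1,.33,1.57)"
```

```text
t: 7.3
ee_pos: [0.4958, 0.1925, 0.4328]
tool_rot: [3.066, 0.117, -0.044]
ft_force: [1.1, 0.4, -0.2]
width: 0.0108
grip_force: 30.3
[-0.833  0.279  0.485  1.785 -0.11   1.248 -1.923]
shift [-0.197  0.432  0.575] turn -0.514 mm [-39.  86. 115.]
```

```bash
cat >> h.py <<'E'
from scipy.spatial.transform import Rotation as Ro
def gp():
    s=bot.read_state();R=Ro.from_euler('xyz',s['tool_rot']).as_matrix()
    return np.array(s['ee_pos'])+.155*R[:,2],R
def gog(*pts):
    "tool-axis units from present to grasp points (no turn)"
    g,R=gp();print('g',g.round(3),'x_t',R[:,0].round(3),'z_t',R[:,2].round(3))
    for p in pts:print((R.T@(np.array(p)-g)/.2).round(3))
E
python3 -m creep '[[[0,0,0],-0.2],[[0,0,0],-0.2],[[0,0,0],-0.2],[[0,0,0],-0.2]]'
python3 - <<'E'
from h import *
H=np.array([.402,.114,.002]);u=np.array([.83,.556,0]);k=np.array([0,0,1])
gog(*[H+.157*(np.sin(f)*u+np.cos(f)*k)+[0,0,dz] for f,dz in [(np.radians(q),e) for q,e in((16,.05),(18,.01))]])
E
```

```text
t: 7.8
ee_pos: [0.4956, 0.193, 0.4327]
tool_rot: [-3.134, 0.139, 0.59]
ft_force: [0.4, -0.1, -0.4]
width: 0.0109
grip_force: 30.3
g [0.477 0.182 0.279] x_t [ 0.823  0.551 -0.139] z_t [-0.119 -0.071 -0.99 ]
[-0.229  0.076  0.416]
[-0.174  0.078  0.619]
```

```bash
python3 -m creep '[[[-0.2,0.077,0.3],0],[[-0.2,0.077,0.45],0],[[-0.174,0.078,0.62],0],[[-0.174,0.078,0.62],0]]'
python3 - <<'E'
from h import *
H=np.array([.402,.114,.0]);u=np.array([.83,.556,0]);k=np.array([0,0,1])
gog(*[H+.157*(np.sin(f)*u+np.cos(f)*k)+[0,0,.018*q/86] for q in(22,30,38,46,54,62,70,78,86) for f in [np.radians(q)]])
a,_=bot.capture('side')
cv2.imwrite('pics/c3.png',crop('s',a,(265,240),60,5))
E
```

```text
t: 8.3
ee_pos: [0.4603, 0.1519, 0.3132]
tool_rot: [-3.135, 0.143, 0.587]
ft_force: [0.9, -0.6, 0.2]
width: 0.011
grip_force: 30.3
g [0.441 0.141 0.16 ] x_t [ 0.824  0.548 -0.142] z_t [-0.122 -0.073 -0.99 ]
[0.063 0.001 0.04 ]
[0.166 0.001 0.065]
[0.263 0.001 0.104]
[0.353 0.001 0.157]
[0.433 0.001 0.222]
[0.503 0.002 0.297]
[0.56  0.002 0.381]
[0.603 0.003 0.473]
[0.633 0.003 0.57 ]
```

View pics/c3.png

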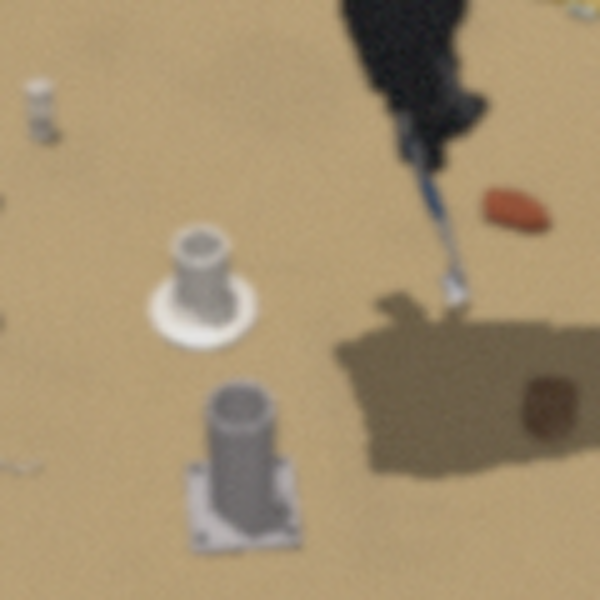

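The brush head is just above the table at side (296,240), and the space toward pot and cup is free. Next is the lay-down arc.

```bash
python3 -m creep '[[[0.06,0,0.045],0],[[0.165,0,0.07],0],[[0.26,0,0.11],0],[[0.35,0,0.16],0],[[0.43,0,0.225],0],[[0.5,0,0.3],0],[[0.56,0,0.385],0],[[0.6,0,0.475],0],[[0.63,0,0.57],0],[[0.63,0,0.57],0],[[0.63,0,0.57],0]]' - 20
python3 - <<'E'
from h import *
print(gp()[0])
a,_=bot.capture('side')
cv2.imwrite('pics/c4.png',crop('s',a,(265,240),60,5))
E
```

```text
t: 9.72
ee_pos: [0.5504, 0.2138, 0.1843]
tool_rot: [-3.134, 0.14, 0.591]
ft_force: [-0.2, -0.3, -0.5]
width: 0.0106
grip_force: 34.3
[0.5318287  0.202641   0.03078771]
```

View pics/c4.png

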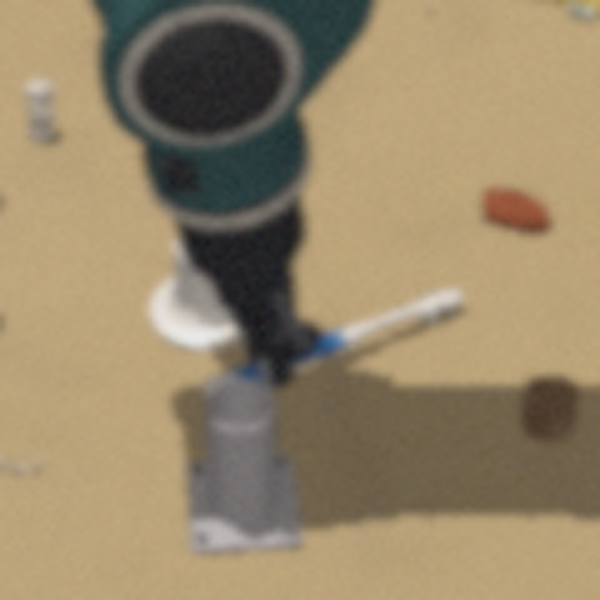

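```bash
python3 -m creep '[[[0.006,0,0.04],0],[[0.006,0,0.04],0]]'; python3 -m creep '[[[0,0,0],0],[[0,0,0],0],[[0,0,0],0]]' 0.6;  python3 -m creep '[[[-0.13,0,-0.95],0],[[-0.13,0,-0.95],0],[[-0.13,0,-0.95],0],[[-0.13,0,-0.95],0],[[-0.13,0,-0.95],0]]'
python3 - <<'E'
from h import *
for n,c,h in(('side',(265,240),50),('top',(190,215),50)):
    im,d=bot.capture(n);cv2.imwrite(f'pics/{n}5.png',im);np.save(f'pics/{n}5.npy',d)
a,b=cv2.imread('pics/side5.png'),cv2.imread('pics/top5.png')
cv2.imwrite('pics/c5.png',np.hstack([crop('s',a,(265,240),50,4),crop('t',b,(190,215),50,4)]))
E
```

```text
t: 10.02
ee_pos: [0.5504, 0.2142, 0.1757]
tool_rot: [-3.134, 0.14, 0.592]
ft_force: [0.5, 0.6, 1.9]
width: 0.0105
grip_force: 34.2
t: 10.4
ee_pos: [0.5505, 0.2141, 0.176]
tool_rot: [-3.134, 0.14, 0.592]
ft_force: [0.2, 0.0, 0.2]
width: 0.0339
grip_force: 0.0
t: 11.02
ee_pos: [0.5517, 0.2134, 0.3678]
tool_rot: [-3.134, 0.139, 0.592]
ft_force: [-1.1, 0.3, -0.2]
width: 0.0342
grip_force: 0.0
```

View pics/c5.png

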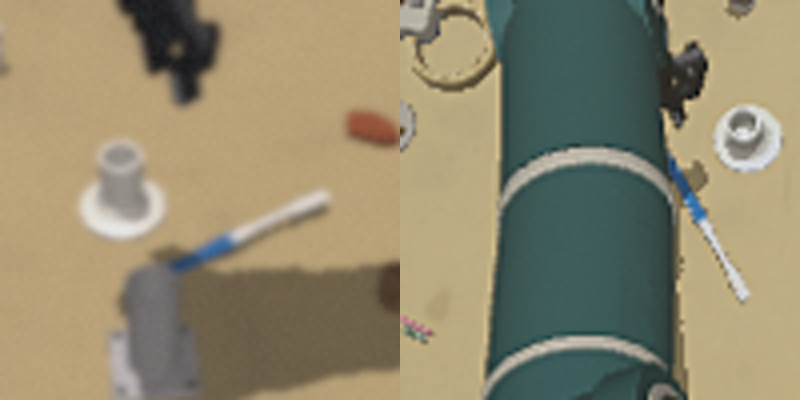

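The brush lies flat: head at side (296,240) / top (226,239), blue-white junction at side (273,251) / top (215,219), tail beside the cup.

Run:
```python
from h import *
h=tri((296.5,239.5),(226,239.5));j=tri((273.3,250.8),(215,219.3));print(h,j)
dh=np.load('pics/top5.npy');P=[]
for q in np.linspace(0.05,1,12):
    u,v=(np.array([226,239.5])*(1-q)+q*np.array([215,219.3]));u,v=int(round(u)),int(round(v));X=deproj('top',u,v,dh[v,u]);P.append(X);print(X.round(3),end='')
u=(j-h);u[2]=0;u/=np.linalg.norm(u);print('dir',u,np.arctan2(u[1],u[0]))
for a in(.04,.05): 
    p=h+a*u;gog([p[0],p[1],.08],[p[0],p[1],.022])
```

```text
[0.40876932 0.1243549  0.01337165] [0.48696351 0.17751404 0.01152779]
[0.415 0.128 0.019][0.419 0.133 0.017][0.427 0.134 0.017][0.437 0.139 0.008][0.439 0.143 0.018][0.448 0.148 0.012][0.457 0.154 0.004][0.463 0.158 0.013][0.467 0.162 0.014][0.475 0.167 0.016][0.485 0.173 0.008][0.491 0.177 0.015]dir [0.82698996 0.56221669 0.        ] 0.5970637950258121
g [0.533 0.202 0.213] x_t [ 0.822  0.552 -0.141] z_t [-0.121 -0.072 -0.99 ]
[-0.432 -0.019  0.734]
[-0.392 -0.017  1.021]
g [0.533 0.202 0.213] x_t [ 0.822  0.552 -0.141] z_t [-0.121 -0.072 -0.99 ]
[-0.383 -0.019  0.727]
[-0.342 -0.017  1.014]
```

```bash
python3 -m creep '[[[-0.41,-0.018,0.3],0],[[-0.41,-0.018,0.73],0],[[-0.41,-0.018,0.73],0],[[-0.39,-0.018,0.85],0],[[-0.367,-0.018,1],0],[[-0.367,-0.018,1],0],[[-0.367,-0.018,1],0]]' 0.3 20; python3 -m creep '[[[0,0,0.015],0],[[0,0,0.015],0],[[0,0,0.015],0],[[0,0,0.015],0],[[0,0,0.015],0],[[0,0,0.015],0]]' 1 20; python3 -m creep '[[[-0.14,0,-0.96],0],[[-0.14,0,-0.96],0],[[-0.14,0,-0.96],0],[[-0.14,0,-0.96],0],[[-0.14,0,-0.96],0]]'
python3 - <<'E'
from h import *
print(gp()[0])
for n in('side','top'):
    im,d=bot.capture(n);cv2.imwrite(f'pics/{n}6.png',im);np.save(f'pics/{n}6.npy',d)
a,b=cv2.imread('pics/side6.png'),cv2.imread('pics/top6.png')
cv2.imwrite('pics/c6.png',np.hstack([crop('s',a,(270,210),50,4),crop('t',b,(215,215),50,4)]))
E
```

```text
t: 12.0
ee_pos: [0.4657, 0.1613, 0.1803]
tool_rot: [-3.134, 0.14, 0.591]
ft_force: [0.2, 0.0, 0.4]
width: 0.0601
grip_force: 0.0
t: 12.75
ee_pos: [0.4654, 0.1613, 0.1774]
tool_rot: [-3.134, 0.139, 0.592]
ft_force: [-2.3, 0.8, 7.4]
width: 0.0128
grip_force: 22.0
t: 13.38
ee_pos: [0.465, 0.1596, 0.3711]
tool_rot: [-3.134, 0.139, 0.592]
ft_force: [-0.7, 0.3, -0.4]
width: 0.0131
grip_force: 21.3
[0.44657901 0.14857158 0.21757592]
```

View pics/c6.png

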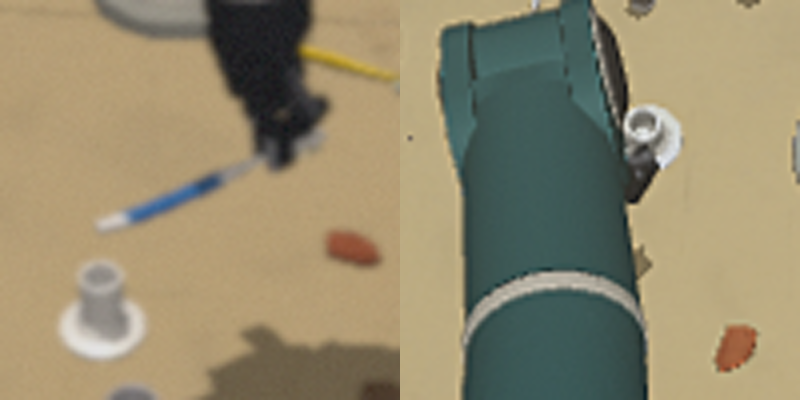

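Run:
```python
from h import *
d=np.load('pics/side6.npy')
for c in((103,224),(140,212),(175,197),(205,185)):
    u,v=c[0]/4+220,c[1]/4+160;u,v=int(round(u)),int(round(v));print(deproj('side',u,v,np.median(d[v-1:v+2,u-1:u+2])).round(3))
```

```text
[0.562 0.229 0.204]
[0.538 0.213 0.202]
[0.513 0.196 0.205]
[0.493 0.184 0.206]
```

```bash
python3 - <<'E'
from h import *
gog([.505,.263,.22])
E
python3 -m creep '[[[0.5,-0.32,-0.08],-0.54],[[0.5,-0.32,-0.08],-0.54],[[0.5,-0.32,-0.08],-0.54],[[0.5,-0.32,-0.08],-0.54],[[0.5,-0.32,-0.08],-0.54],[[0.5,-0.32,-0.08],-0.54],[[0.5,-0.32,-0.08],-0.54],[[0.5,-0.32,-0.08],-0.54],[[0.5,-0.32,-0.08],-0.54],[[0.5,-0.32,-0.08],-0.54]]'
python3 -m creep '[[[0,0,0],-0.54],[[0,0,0],-0.54],[[0,0,0],-0.54],[[0,0,0],-0.54],[[0,0,0],-0.54],[[0,0,0],-0.54],[[0,0,0],-0.54],[[0,0,0],-0.54],[[0,0,0],-0.54],[[0,0,0],-0.54]]'
python3 - <<'E'
from h import *
gog([.505,.263,.19])
print(bot.read_state()['joint_positions'].round(2))
E
```

```text
g [0.446 0.148 0.216] x_t [ 0.822  0.552 -0.141] z_t [-0.121 -0.072 -0.99 ]
[ 0.556 -0.312 -0.095]
t: 14.72
ee_pos: [0.5137, 0.2688, 0.3718]
tool_rot: [-3.002, -0.025, 2.285]
ft_force: [0.1, 0.7, -0.6]
width: 0.0126
grip_force: 21.3
t: 15.98
ee_pos: [0.5137, 0.2689, 0.3725]
tool_rot: [3.099, -0.135, -2.301]
ft_force: [0.5, 0.9, 0.2]
width: 0.0127
grip_force: 21.3
g [0.495 0.258 0.219] x_t [-0.661 -0.739  0.134] z_t [-0.121 -0.072 -0.99 ]
[-0.072 -0.026  0.136]
[-0.33  0.42 -0.27  1.71  0.11  1.17  1.78]
```

Run:
```python
from h import *
g,R=gp();zt=R[:,2]
gog(*[np.array([.5067,.2612,z])-.0115*zt for z in(.125,.1,.09,.083,.08)])
```

```text
g [0.495 0.258 0.219] x_t [-0.661 -0.739  0.134] z_t [-0.121 -0.072 -0.99 ]
[-0.115 -0.052  0.4  ]
[-0.131 -0.057  0.523]
[-0.138 -0.059  0.573]
[-0.143 -0.061  0.607]
[-0.145 -0.061  0.622]
```

```bash
python3 -m creep '[[[-0.115,-0.052,0.2],0],[[-0.115,-0.052,0.4],0],[[-0.125,-0.055,0.46],0],[[-0.131,-0.057,0.52],0],[[-0.135,-0.058,0.55],0],[[-0.138,-0.06,0.575],0],[[-0.14,-0.06,0.59],0],[[-0.143,-0.06,0.607],0],[[-0.145,-0.06,0.62],0],[[-0.145,-0.06,0.62],0]]'
python3 - <<'E'
from h import *
print(gp()[0])
for n in('side','top'):
    im,d=bot.capture(n);cv2.imwrite(f'pics/{n}7.png',im);np.save(f'pics/{n}7.npy',d)
a,b=cv2.imread('pics/side7.png'),cv2.imread('pics/top7.png')
cv2.imwrite('pics/c7.png',np.hstack([crop('s',a,(270,240),50,4),crop('t',b,(205,215),50,4)]))
E
```

```text
t: 17.23
ee_pos: [0.5275, 0.2745, 0.249]
tool_rot: [3.101, -0.131, -2.299]
ft_force: [-5.7, -2.6, 25.3]
width: 0.0127
grip_force: 30.1
[0.50939587 0.2635611  0.09548976]
```

View pics/c7.png

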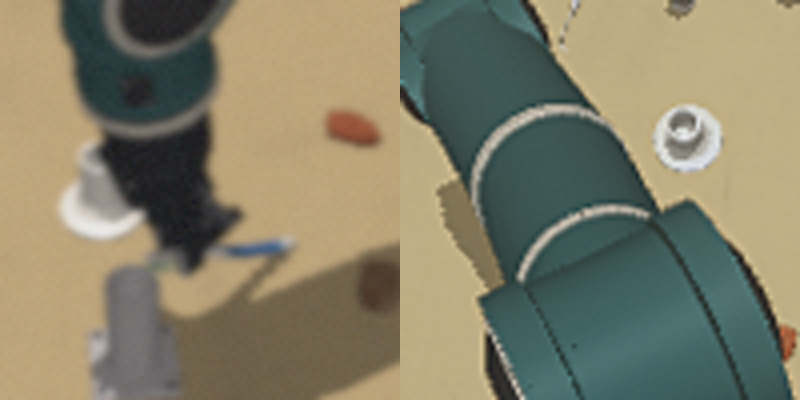

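Ten views are used, so from here I work from numbers. The picture shows the head over the cup rim (side ~(258,256)), the tail out toward the robot at side ~(292,251), and a 25 N push from the rim. Next I fit the blue handle's axis from depth.

```bash
cat >> h.py <<'E'
def blue(n,im,d,lo=.0,hi=.4):
    hsv=cv2.cvtColor(im,cv2.COLOR_BGR2HSV)
    m=(hsv[...,0]>98)&(hsv[...,0]<122)&(hsv[...,1]>110)&(hsv[...,2]>50)&(d>0)
    v,u=np.nonzero(m);X=np.array([deproj(n,a,b,d[b,a]) for a,b in zip(u,v)])
    k=(X[:,0]>.35)&(X[:,0]<.75)&(X[:,1]>.0)&(X[:,1]<.48)&(X[:,2]>lo)&(X[:,2]<hi);return X[k],u[k],v[k]
def brush(n='side',ref=None,save=None):
    im,d=bot.capture(n)
    if save:cv2.imwrite(f'pics/{save}.png',im);np.save(f'pics/{save}.npy',d)
    return fit(n,im,d,ref)
def fit(n,im,d,ref=None):
    X,u,v=blue(n,im,d);print(n,'n',len(X))
    if len(X)<5:return
    c=np.median(X,0);k=np.linalg.norm(X-c,axis=1)<.09;X=X[k];c=X.mean(0)
    w=np.linalg.svd(X-c)[2][0];t=(X-c)@w
    e=np.array([c+w*t.min(),c+w*t.max()])
    if ref is None:ref=gp()[0]
    if np.linalg.norm(e[0]-ref)>np.linalg.norm(e[1]-ref):e=e[::-1];w=-w
    w=w*np.sign((e[1]-e[0])@w)
    print('axis toward tail',w.round(3),'tilt below horiz deg',np.degrees(np.arcsin(-w[2])).round(1),'blue near/far end',e.round(3).tolist());return w,e
E
python3 - <<'E'
from h import *
fit('side',cv2.imread('pics/side6.png'),np.load('pics/side6.npy'),np.array([.446,.148,.2]))
fit('side',cv2.imread('pics/side7.png'),np.load('pics/side7.npy'))
E
```

```text
Traceback (most recent call last):
  File "h.py", line 42, in fit
    X,u,v=blue(n,im,d);print(n,'n',len(X))
          ~~~~^^^^^^^^
  File "h.py", line 35, in blue
    v,u=np.nonzero(m);X=np.array([deproj(n,a,b,d[b,a]) for a,b in zip(u,v)])
                                  ~~~~~~^^^^^^^^^^^^^^
  File "h.py", line 4, in deproj
    c=bot.camera_model(n);p=np.linalg.inv(c['mtx'])@[u,v,1]*z
ValueError: time passes only in moves, steps and waits
```

```bash
sed -i 's/^from bench import bot/from bench import bot\nCM={n:bot.camera_model(n) for n in("side","top")}/; s/c=bot.camera_model(n)/c=CM[n]/' h.py
python3 - <<'E'
from h import *
fit('side',cv2.imread('pics/side6.png'),np.load('pics/side6.npy'),np.array([.446,.148,.2]))
fit('side',cv2.imread('pics/side7.png'),np.load('pics/side7.npy'))
E
```

```text
side n 43
axis toward tail [ 0.824  0.565 -0.051] tilt below horiz deg 2.9 blue near/far end [[0.488, 0.18, 0.207], [0.544, 0.218, 0.203]]
side n 2
```

Run:
```python
from h import *
im=cv2.imread('pics/side7.png');d=np.load('pics/side7.npy');hsv=cv2.cvtColor(im,cv2.COLOR_BGR2HSV)
for u in range(274,294,2): 
  v=248+np.argmin([int(im[y,u,2])-int(im[y,u,0]) for y in range(248,256)])
  print(u,v,hsv[v,u],deproj('side',u,v,d[v,u]).round(3))
```

```text
274 252 [ 20  12 125] [0.48  0.237 0.07 ]
276 252 [ 90   2 111] [0.474 0.232 0.064]
278 252 [110  63 105] [0.468 0.226 0.058]
280 252 [108  94 120] [0.462 0.22  0.052]
282 252 [107 104 127] [0.456 0.213 0.045]
284 252 [107 110 127] [0.449 0.207 0.039]
286 252 [106 112 127] [0.443 0.2   0.031]
288 251 [107 103 138] [0.436 0.192 0.028]
290 251 [108  40 147] [0.43  0.185 0.021]
292 251 [ 17  23 155] [0.423 0.179 0.015]
```

```bash
sed -i 's/1\]>110)/1]>60)/' h.py
python3 - <<'E'
from h import *
g,R=gp();gog([g[0],g[1],.225],np.array([.616,.383,.205])-.0115*R[:,2])
E
```

```text
g [0.509 0.264 0.095] x_t [-0.66 -0.74  0.13] z_t [-0.117 -0.07  -0.991]
[ 0.084  0.026 -0.642]
[-0.722  0.026 -0.704]
```

```bash
python3 -m creep '[[[0.08,0.026,-0.3],0],[[0.084,0.026,-0.64],0],[[0.084,0.026,-0.64],0],[[-0.3,0.026,-0.7],0],[[-0.72,0.026,-0.7],0],[[-0.72,0.026,-0.7],0],[[-0.72,0.026,-0.7],0],[[-0.72,0.026,-0.7],0]]'
python3 - <<'E'
from h import *
brush('side',save='side8');brush('top',save='top8')
gog()
E
```

```text
t: 18.32
ee_pos: [0.6342, 0.3937, 0.3661]
tool_rot: [3.1, -0.134, -2.298]
ft_force: [-0.1, -0.4, 0.2]
width: 0.0128
grip_force: 27.2
side n 38
axis toward tail [-0.54  -0.64  -0.547] tilt below horiz deg 33.1 blue near/far end [[0.575, 0.348, 0.177], [0.539, 0.306, 0.141]]
top n 0
g [0.616 0.382 0.213] x_t [-0.659 -0.741  0.133] z_t [-0.119 -0.072 -0.99 ]
```

Run:
```python
from h import *
im=cv2.imread('pics/side8.png');d=np.load('pics/side8.npy')
a=np.array([.575,.348,.177]);w=np.array([-.54,-.64,-.547])
for t in np.arange(0,.11,.008):
    u,v=proj('side',a+t*w).round().astype(int);print(round(t,3),u,v,im[v,u],deproj('side',u,v,d[v,u]).round(3))
```

```text
0.0 237 254 [112  96  86] [0.576 0.348 0.176]
0.008 239 253 [97 76 61] [0.571 0.343 0.175]
0.016 241 253 [100  78  61] [0.567 0.336 0.167]
0.024 243 253 [114  86  63] [0.562 0.332 0.163]
0.032 245 253 [115  83  56] [0.557 0.329 0.16 ]
0.04 247 253 [130  92  60] [0.552 0.322 0.153]
0.048 248 252 [142 104  77] [0.55  0.317 0.152]
0.056 250 252 [141 100  68] [0.545 0.313 0.147]
0.064 252 252 [139 102  72] [0.54  0.309 0.143]
0.072 254 252 [147 132 123] [0.535 0.304 0.139]
0.08 255 251 [173 170 172] [0.532 0.299 0.137]
0.088 257 251 [157 169 180] [0.527 0.295 0.133]
0.096 259 251 [137 167 187] [0.522 0.288 0.126]
0.104 260 251 [128 169 192] [0.527 0.173 0.001]
```

Run:
```python
from h import *
g,R=gp();d=np.array([-.667,-.745,0]);n=np.array([.745,-.667,0]);C=np.array([.540,.2985,0])
gog(*[C-s*d+l*n+[0,0,z]-.0115*R[:,2] for s,l,z in((.124,.004,.2),(.124,.004,.163),(.103,.004,.176),(.0935,.003,.183),(.084,.003,.189),(.073,.003,.193),(.0625,.002,.1945),(.05,.002,.195),(.038,.001,.194),(.026,.001,.191),(.0145,0,.186),(0,0,.178),(0,0,.164))])
```

```text
g [0.616 0.382 0.213] x_t [-0.659 -0.741  0.133] z_t [-0.119 -0.072 -0.99 ]
[-0.064 -0.019  0.   ]
[-0.088 -0.027  0.183]
[ 0.025 -0.024  0.133]
[ 0.076 -0.018  0.105]
[ 0.127 -0.017  0.081]
[ 0.185 -0.016  0.069]
[ 0.238 -0.011  0.068]
[ 0.3   -0.011  0.074]
[ 0.359 -0.006  0.087]
[ 0.416 -0.007  0.11 ]
[ 0.47  -0.003  0.143]
[ 0.536 -0.005  0.192]
[ 0.527 -0.008  0.261]
```

```bash
python3 -m creep '[[[-0.064,-0.02,0],0],[[-0.064,-0.02,0],0],[[-0.075,-0.022,0.09],0],[[-0.088,-0.026,0.183],0],[[-0.088,-0.026,0.183],0],[[-0.03,-0.025,0.16],0],[[0.025,-0.024,0.133],0],[[0.076,-0.018,0.105],0],[[0.127,-0.017,0.081],0],[[0.127,-0.017,0.081],0]]'
python3 - <<'E'
from h import *
brush('side',save='side9');gog()
E
```

```text
t: 19.68
ee_pos: [0.6183, 0.3715, 0.3555]
tool_rot: [3.101, -0.13, -2.297]
ft_force: [2.7, 2.6, 2.6]
width: 0.0127
grip_force: 23.9
side n 22
axis toward tail [-0.426 -0.492 -0.759] tilt below horiz deg 49.4 blue near/far end [[0.568, 0.337, 0.149], [0.541, 0.306, 0.102]]
g [0.6   0.361 0.201] x_t [-0.658 -0.742  0.13 ] z_t [-0.117 -0.07  -0.991]
```

Now at 49°; continuing the arc.

```bash
python3 -m creep '[[[0.03,0,-0.006],0],[[0.058,0,-0.012],0],[[0.085,0.003,-0.013],0],[[0.111,0.006,-0.013],0],[[0.142,0.006,-0.01],0],[[0.173,0.006,-0.007],0],[[0.232,0.01,0.006],0],[[0.289,0.01,0.029],0],[[0.343,0.013,0.062],0],[[0.343,0.013,0.062],0]]'
python3 - <<'E'
from h import *
brush('side',save='side10');gog()
E
```

```text
t: 20.98
ee_pos: [0.5693, 0.3208, 0.3496]
tool_rot: [3.1, -0.135, -2.297]
ft_force: [2.2, 0.5, -1.5]
width: 0.0124
grip_force: 19.4
side n 29
axis toward tail [-0.031 -0.265 -0.964] tilt below horiz deg 74.6 blue near/far end [[0.542, 0.313, 0.128], [0.541, 0.299, 0.077]]
g [0.551 0.31  0.196] x_t [-0.658 -0.741  0.134] z_t [-0.12  -0.072 -0.99 ]
```

```bash
python3 -m creep '[[[0.04,0,0.025],0],[[0.066,-0.002,0.049],0],[[0.063,-0.003,0.08],0],[[0.06,-0.004,0.11],0],[[0.06,-0.004,0.11],0]]'
python3 - <<'E'
from h import *
brush('side',save='side11');gog()
E
```

```text
t: 21.65
ee_pos: [0.5597, 0.3107, 0.329]
tool_rot: [3.099, -0.135, -2.296]
ft_force: [2.0, -0.4, -1.3]
width: 0.0127
grip_force: 19.4
side n 21
axis toward tail [ 0.161 -0.406 -0.9  ] tilt below horiz deg 64.1 blue near/far end [[0.537, 0.309, 0.112], [0.544, 0.29, 0.07]]
g [0.541 0.3   0.176] x_t [-0.657 -0.742  0.134] z_t [-0.12  -0.072 -0.99 ]
```

```bash
python3 -m creep '[[[0,0,0],0],[[0,0,0],0],[[0,0,0],0],[[0,0,0],0],[[0,0,0],0],[[0,0,0],0]]' 0; python3 -m creep '[[[0.06,0,-0.5],0],[[0.12,0,-0.95],0],[[0.12,0,-0.95],0],[[0.12,0,-0.95],0],[[0.12,0,-0.95],0],[[0.12,0,-0.95],0],[[0.12,0,-0.95],0]]'
python3 - <<'E'
from h import *
P=[]
for n in('side','top'):
    im,d=bot.capture(n);cv2.imwrite(f'pics/{n}12.png',im);np.save(f'pics/{n}12.npy',d)
    v,u=np.nonzero(d>0);c=CM[n]
    X=((np.linalg.inv(c['mtx'])@np.stack([u,v,np.ones(u.size)])*d[v,u]).T-c['t'])@c['R']
    m=(np.hypot(X[:,0]-.54,X[:,1]-.2985)<.07)
    for lo in np.arange(.07,.25,.015):
        k=m&(X[:,2]>lo)&(X[:,2]<lo+.015);print(n,lo.round(3),k.sum(),X[k].mean(0).round(3) if k.any() else '',X[k][:,2].max().round(3) if k.any() else '')
    for nm,x,y in(('vialL',.73,.16),('vials',.72,-.03),('drop',.75,.045),):
        o=np.load(f'pics/{n}X.npy')
        for Q in(o,X):
            k=(np.hypot(Q[:,0]-x,Q[:,1]-y)<.05)&(Q[:,2]>.02)&(Q[:,2]<.12);print(nm,k.sum(),Q[k].mean(0).round(3) if k.any() else '',end=' ')
        print()
gog()
E
```

```text
t: 22.45
ee_pos: [0.5599, 0.3107, 0.3299]
tool_rot: [3.1, -0.133, -2.296]
ft_force: [1.0, 0.7, -0.2]
width: 0.0856
grip_force: 0.0
t: 23.32
ee_pos: [0.5668, 0.3065, 0.52]
tool_rot: [3.099, -0.135, -2.296]
ft_force: [-0.6, 0.1, -0.1]
width: 0.0854
grip_force: 0.0
side 0.07 67 [0.537 0.303 0.078] 0.085
side 0.085 81 [0.538 0.301 0.092] 0.099
side 0.1 16 [0.544 0.309 0.108] 0.115
side 0.115 13 [0.547 0.31  0.123] 0.129
side 0.13 9 [0.549 0.311 0.137] 0.144
side 0.145 7 [0.551 0.313 0.151] 0.158
side 0.16 12 [0.555 0.318 0.168] 0.175
side 0.175 20 [0.559 0.322 0.181] 0.188
side 0.19 25 [0.56  0.322 0.195] 0.203
side 0.205 0  
side 0.22 0  
side 0.235 0  
vialL 145 [0.73  0.16  0.054] vialL 144 [0.73  0.16  0.054] 
vials 43 [ 0.714 -0.036  0.039] vials 44 [ 0.714 -0.035  0.039] 
drop 161 [0.754 0.045 0.059] drop 163 [0.754 0.045 0.058] 
top 0.07 0  
top 0.085 0  
top 0.1 0  
top 0.115 0  
top 0.13 0  
top 0.145 0  
top 0.16 0  
top 0.175 0  
top 0.19 0  
top 0.205 0  
top 0.22 0  
top 0.235 0  
vialL 64 [0.731 0.154 0.056] vialL 62 [0.732 0.154 0.059] 
vials 24 [ 0.716 -0.036  0.042] vials 25 [ 0.716 -0.036  0.041] 
drop 78 [0.753 0.039 0.064] drop 74 [0.753 0.039 0.065] 
g [0.548 0.295 0.367] x_t [-0.657 -0.742  0.134] z_t [-0.12  -0.072 -0.99 ]
```

The brush stands in the cup: its top is at 0.203 m, which matches 0.195·cos(lean) plus the 0.008 m floor. The vials and dropper haven't moved, and the gripper is clear.

```bash
python3 -c "
from bench import bot
print(bot.sign_off())"
```

```text
the job is handed in; nothing more can be done
None
```

The toothbrush is standing in the tall metal cup, handle down on the cup floor and bristles up; the robot has let go, the vials and dropper haven't moved, and the job was handed in at about 23 s.

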